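# Move the row of batch tins from the steel shelf to the packing carrier, same order

## Robot

A 7-joint arm with a two-finger parallel gripper is mounted at the origin on the work surface. World frame = base frame: x ahead of the robot, y to its left, z up, the work surface at z = 0. Lengths are in m, angles in rad, forces in N, time in s.
With the tool pointing down it reaches from about 0.4 to 0.85 m from the base axis. Payload 4.5 kg.
Tool frame: the origin (TCP) lies at the very end of the fingers, on their centre line; the grasp point (between the pads) lies arm.grasp_offset behind it (arm.grasp_offset is the distance from the TCP to the grasp point, in m); x points along the fingers, z is the direction in which the jaws open and shut, and the axes are right-handed (so a half turn about x gives the same grasp; the last joint's range is limited). The gripper opens to 85 mm and grips with 20 to 120 N. Pads are 22 mm wide; open, the fingers measure 114 mm over their backs; the gripper's body (76 mm by 85 mm) begins 54 mm behind the grasp point. The pads swing forward as they close: fully open they stand 13 mm farther back than shut.
Start: joints at [-1.228, 0.689, -0.195, 1.565, 0.157, 0.902, -0.215], TCP at [0.19, 0.595, 0.21] pointing down, gripper open.
Joint ranges: [-3.01, 3.01], [-0.46, 2.08], [-1.47, 1.51], [0.13, 2.56], [-1, 4.14], [0.04, 2.09], [-2.66, 2.66]. Speed limits (rad/s): [2.57, 2.57, 3.14, 3.14, 3.14, 3.14, 3.14].

## Interface

Orientations are given as a 3x3 rotation matrix whose columns are the frame's x, y, z axes.
In Python, from cell import monitor, snapshot, sign_off, arm gives the robot as it stands.
- The arm moves only by the tool apply_moves, never from a script. Its arguments are lists of equal length, an entry for each row: "hand": the opening, from 0 (shut) to 1 (fully open); "slide": the shift along the tool's x, y, z in m, a list of three; "twist": the turn about the tool's x in rad. A call has 1 to 20 rows; each row shifts and turns the commanded pose from where the row before left it, along the tool's axes as they then stand; what a row does not reach is not made up. A row lasts 1/8 s, in which the tool goes at most 62.5 mm and 10.7 degrees, less where a joint would pass 70% of its speed; a pose out of reach is approached as far as the arm can. A call is refused whole if a number of a shift passes 0.0625 or a number of a turn 0.188, either way. A call with a gripper value outside its range is refused whole. The fingers move at their own pace and stop on an object; "squeeze" is the grip in N (left out, the last holds). Time passes only in rows, so rows that do not move let the fingers close. It gives the time, the measured TCP pose, the force and the opening at its end, in the units of the state.
- monitor.get_state(): the state, without advancing time (a new reading comes with each control period).
- snapshot(name): name is "scene" or "top" or "wrist"; returns a dict with "color" (384x512x3 uint8, red, green, blue), "fx", "fy", "cx", "cy" (pixels), "rvec" (rotation vector, rad) and "tvec" (3), from world to camera coordinates, as OpenCV has them; the wrist camera has in their place "hand_eye" (4x4, takes a point from camera to tool coordinates, whose origin is the TCP and whose axes are the tool frame's). Camera axes: x right, y down, z forward; pixel columns grow to the right and rows downward; lengths in m; the calibration is good to about 2 mm. A picture is of the moment at which its call begins: read the wrist's pose just before it. There is no depth.
- sign_off(): hands the job in, once; it reports no verdict.
The state is a dict: "time_s": time; "joints": joint angles; "joint_velocities": joint speeds; "joint_torque": joint torques, N m; "tcp_pos": TCP position; "orientation": TCP orientation; "wrist_force": force on the tool from outside, world axes, zero at the start; "moment": the same for the moment, N m; "width": finger opening in m.
Only numpy, scipy, OpenCV 4.12 (cv2) and the standard library are available. Lean on these libraries where they do the work, as an engineer would, in place of code of your own. Each camera call takes 0.05 s, during which the arm holds its last target.

## Task

The four unlabelled metal storage tins on the steel shelf stand in the order in which their batches came out of the dryer, each held in its bay by a wire rail along the front. Lift them out one by one and stand them in the wooden packing carrier, one tin to a bay, in the same left-to-right order as on the shelf, so that no batch gets mixed up. Keep the tins upright all the time and leave them all standing free.

Things in the scene. Friction and masses are not known exactly. Their poses are not given: they have to be found in the camera images.
- tin_tall: the tallest storage tin: round, 56 mm diameter, 122 mm high, flat slip lid. Plain bare metal, closed, 0.1 to 0.35 kg, rigid (the lid does not come off). Origin at the centre of its underside, z up. It stands loose in one of the four bays of the shelf.
- tin_square: the only square storage tin: body 54 x 54 mm in plan and 90 mm high with a round lid on top, 44 mm wide, 14 mm high (104 mm overall); grip the body below the lid across two opposite faces. Plain bare metal, closed, 0.1 to 0.35 kg, rigid (the lid does not come off). Origin at the centre of its underside, z up, x and y square to its faces. It stands loose in one of the four bays of the shelf.
- tin_low: the lowest and widest storage tin: round, 62 mm diameter, 84 mm high, flat slip lid. Plain bare metal, closed, 0.1 to 0.35 kg, rigid (the lid does not come off). Origin at the centre of its underside, z up. It stands loose in one of the four bays of the shelf.
- tin_slim: the slimmest storage tin: round, 44 mm diameter, 96 mm high, flat slip lid. Plain bare metal, closed, 0.1 to 0.35 kg, rigid (the lid does not come off). Origin at the centre of its underside, z up. It stands loose in one of the four bays of the shelf.
- bay_tall: one of four identical fixed metal bays on the shelf, the one the tall tin starts in: 80 mm wide (y) and 91 mm deep (x) inside. Origin: centre of its underside; the tin stands on its floor, 3 mm higher. Open above; front (-x) closed by a wire retaining rail and back by an upstand, both 34 mm above the origin; side cheeks 18 mm. A tin must be lifted clear of the rail before it is drawn forward.
- bay_square: one of four identical fixed metal bays on the shelf, the one the square tin starts in: 80 mm wide (y) and 91 mm deep (x) inside. Origin: centre of its underside; the tin stands on its floor, 3 mm higher. Open above; front (-x) closed by a wire retaining rail and back by an upstand, both 34 mm above the origin; side cheeks 18 mm. A tin must be lifted clear of the rail before it is drawn forward.
- bay_low: one of four identical fixed metal bays on the shelf, the one the low wide tin starts in: 80 mm wide (y) and 91 mm deep (x) inside. Origin: centre of its underside; the tin stands on its floor, 3 mm higher. Open above; front (-x) closed by a wire retaining rail and back by an upstand, both 34 mm above the origin; side cheeks 18 mm. A tin must be lifted clear of the rail before it is drawn forward.
- bay_slim: one of four identical fixed metal bays on the shelf, the one the slim tin starts in: 80 mm wide (y) and 91 mm deep (x) inside. Origin: centre of its underside; the tin stands on its floor, 3 mm higher. Open above; front (-x) closed by a wire retaining rail and back by an upstand, both 34 mm above the origin; side cheeks 18 mm. A tin must be lifted clear of the rail before it is drawn forward.
- shelf: fixed stainless bench shelf at the far side, 116 mm deep (x), 500 mm long (y), deck 80 mm above the table. Origin at table level under its centre; +y runs along the row to the left as the robot sees it. The four bays are centred at y = +132, +44, -44, -132 mm (left to right). A small bottle (85 mm high) and two spare lids stand on the deck beyond the ends of the row.
- carrier: fixed wooden packing carrier between robot and shelf, 102 mm (x) by 366 mm (y), four empty bays in a row. Origin at table level under its centre, +y along the row to the left as the robot sees it. Bay centres at x = 0, y = +132, +44, -44, -132 mm (left to right); each bay 86 mm (x) by 82 mm (y) inside, floor 8 mm above the origin, walls to 36 mm, partitions to 34 mm.
Mind the look-alikes: they are no part of the job. Leave any green or orange look-alike of the tin_low alone.

How it is judged:
At the end, for the whole second after the job is handed in: All four tins stand free and at rest on the carrier's floor (within 6 mm, tilt under 0.1 rad), each within 26 mm along and 35 mm across the row of the centre of the bay that has the same place, counted from the left, as the shelf bay it started in (x of tin_tall in the frame of carrier between -0.035 and 0.035 m and z of tin_tall in the frame of carrier between 0.002 and 0.014 m and angle between each of tin_tall, tin_square, tin_low, tin_slim's own z axis and vertical below 0.1 rad and linear speed of each of tin_tall, tin_square, tin_low, tin_slim below 0.02 m/s and angular speed of each of tin_tall, tin_square, tin_low, tin_slim below 0.2 rad/s and ((y of bay_tall in the frame of shelf between 0.102 and 0.162 m and y of tin_tall in the frame of carrier between 0.106 and 0.158 m) or (y of bay_tall in the frame of shelf between 0.014 and 0.074 m and y of tin_tall in the frame of carrier between 0.018 and 0.07 m) or (y of bay_tall in the frame of shelf between -0.074 and -0.014 m and y of tin_tall in the frame of carrier between -0.07 and -0.018 m) or (y of bay_tall in the frame of shelf between -0.162 and -0.102 m and y of tin_tall in the frame of carrier between -0.158 and -0.106 m)) and x of tin_square in the frame of carrier between -0.035 and 0.035 m and z of tin_square in the frame of carrier between 0.002 and 0.014 m and ((y of bay_square in the frame of shelf between 0.102 and 0.162 m and y of tin_square in the frame of carrier between 0.106 and 0.158 m) or (y of bay_square in the frame of shelf between 0.014 and 0.074 m and y of tin_square in the frame of carrier between 0.018 and 0.07 m) or (y of bay_square in the frame of shelf between -0.074 and -0.014 m and y of tin_square in the frame of carrier between -0.07 and -0.018 m) or (y of bay_square in the frame of shelf between -0.162 and -0.102 m and y of tin_square in the frame of carrier between -0.158 and -0.106 m)) and x of tin_low in the frame of carrier between -0.035 and 0.035 m and z of tin_low in the frame of carrier between 0.002 and 0.014 m and ((y of bay_low in the frame of shelf between 0.102 and 0.162 m and y of tin_low in the frame of carrier between 0.106 and 0.158 m) or (y of bay_low in the frame of shelf between 0.014 and 0.074 m and y of tin_low in the frame of carrier between 0.018 and 0.07 m) or (y of bay_low in the frame of shelf between -0.074 and -0.014 m and y of tin_low in the frame of carrier between -0.07 and -0.018 m) or (y of bay_low in the frame of shelf between -0.162 and -0.102 m and y of tin_low in the frame of carrier between -0.158 and -0.106 m)) and x of tin_slim in the frame of carrier between -0.035 and 0.035 m and z of tin_slim in the frame of carrier between 0.002 and 0.014 m and ((y of bay_slim in the frame of shelf between 0.102 and 0.162 m and y of tin_slim in the frame of carrier between 0.106 and 0.158 m) or (y of bay_slim in the frame of shelf between 0.014 and 0.074 m and y of tin_slim in the frame of carrier between 0.018 and 0.07 m) or (y of bay_slim in the frame of shelf between -0.074 and -0.014 m and y of tin_slim in the frame of carrier between -0.07 and -0.018 m) or (y of bay_slim in the frame of shelf between -0.162 and -0.102 m and y of tin_slim in the frame of carrier between -0.158 and -0.106 m))); the robot touches nothing.
It fails at once if a tin is tipped by more than 0.5 rad (about 30 degrees) (angle between any of tin_tall, tin_square, tin_low, tin_slim's own z axis and vertical above 0.5 rad).
It also fails if it takes over 96 s, if anything falls off the work surface, if the arm or the gripper's body presses on something with over 40 N, if the wrist force passes 120 N, or if a joint passes its speed limit or range.

## Working session

There is one attempt and no reset: what is moved stays moved. The work goes in short steps, Python scripts to look and compute and a tool call to move; the robot and the scene stay as the last step left them, time stands still between calls to the robot, and variables do not carry over. Pictures are saved under pics/ and viewed, and the job is handed in when it is done.

Besides the shell and the picture viewer there is one more tool, called after "Emit:" by a JSON object that holds its "method" and its "body", one argument or row to a line. apply_moves: Moves the arm, as the interface text tells. Its arguments: {"type":"object","properties":{"hand":{"type":"array"},"slide":{"type":"array"},"twist":{"type":"array"},"squeeze":{"type":"number"}},"required":["hand","slide","twist"]}

```bash
ls; mkdir -p pics; python3 - <<'E'
from cell import monitor, snapshot, arm
import cv2
s=monitor.get_state()
for k,v in s.items(): print(k,v)
print(arm.grasp_offset)
for n in ("scene","top","wrist"):
    d=snapshot(n); cv2.imwrite(f"pics/{n}0.png",d["color"][:,:,::-1])
    print(n,{k:v for k,v in d.items() if k!="color"})
E
```

```text
pics
time_s 0.0
joints [-1.2281863   0.6899638  -0.1945535   1.56634061  0.15728293  0.90249129
 -0.21509016]
joint_velocities [-0.00011959 -0.00143014 -0.00047537  0.00186523  0.00199601 -0.00053151
 -0.00050192]
joint_torque [ 6.91959940e-05 -5.39613783e+01 -1.26658928e+00 -1.58539349e+01
  9.04824876e-03  9.50513146e-03 -3.96007280e-06]
tcp_pos [0.18977082 0.59477709 0.20889859]
orientation [[-4.59610710e-04 -9.52730487e-01  3.03816404e-01]
 [-1.75183019e-03  3.03816737e-01  9.52728881e-01]
 [-9.99998360e-01 -9.43503495e-05 -1.80865945e-03]]
wrist_force [-0.57076958  0.56410535  0.10425921]
moment [-0.00125671  0.02126203 -0.04639868]
width 0.08545008003060198
0.0187
scene {'fx': 416.545054534828, 'fy': 416.545054534828, 'cx': 255.83374554651104, 'cy': 191.49164811816144, 'rvec': array([ 2.16545805,  1.43305998, -0.47428618]), 'tvec': array([-0.30196736, -0.32625476,  1.17707822])}
top {'fx': 471.1883692322693, 'fy': 471.1883692322693, 'cx': 249.0736515280915, 'cy': 181.84608199382035, 'rvec': array([ 2.08988953, -2.1370138 ,  0.15685625]), 'tvec': array([0.1280691 , 0.53795148, 0.83028476])}
wrist {'fx': 338.0200703151334, 'fy': 338.0200703151334, 'cx': 254.99077056890494, 'cy': 193.3853697394386, 'hand_eye': array([[-1.23488600e-03, -2.88969146e-01,  9.57337614e-01,
        -1.64669067e-01],
       [-2.93201770e-04, -9.57338199e-01, -2.88969700e-01,
         7.40090895e-02],
       [ 9.99999195e-01, -6.37537720e-04,  1.09747728e-03,
         8.58491749e-04],
       [ 0.00000000e+00,  0.00000000e+00,  0.00000000e+00,
         1.00000000e+00]])}
```

View pics/scene0.png

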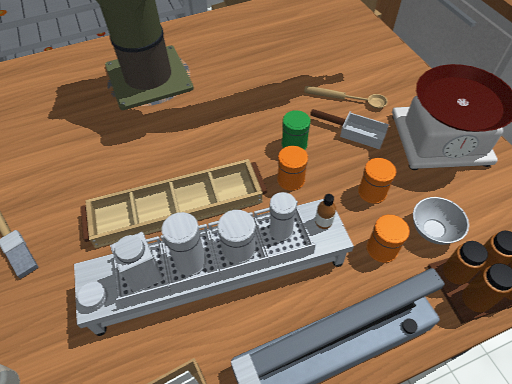

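View pics/top0.png

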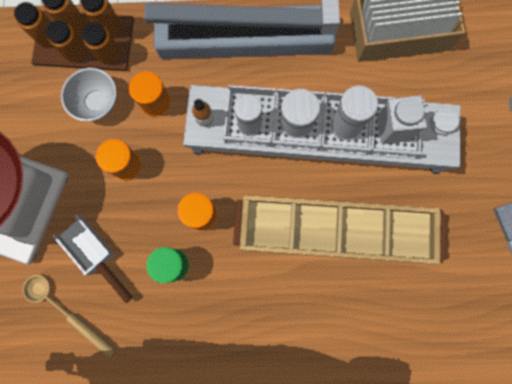

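View pics/wrist0.png

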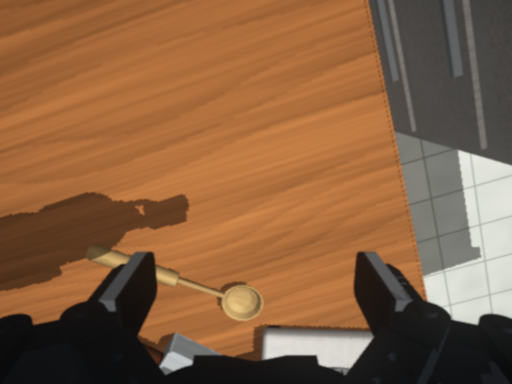

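```bash
cat > h.py <<'E'
import numpy as np, cv2
from cell import monitor, snapshot, arm
def ray(d,uv,z):
    R,_=cv2.Rodrigues(d["rvec"]); t=d["tvec"]
    c=-R.T@t; v=R.T@np.array([(uv[0]-d["cx"])/d["fx"],(uv[1]-d["cy"])/d["fy"],1])
    return c+v*(z-c[2])/v[2]
def proj(d,P):
    K=np.array([[d["fx"],0,d["cx"]],[0,d["fy"],d["cy"]],[0,0,1]])
    return cv2.projectPoints(np.array(P,float).reshape(-1,3),d["rvec"],d["tvec"],K,None)[0][:,0]
E
python3 - <<'E'
from h import *
for n,(x0,y0,x1,y1) in (("top",(180,80,470,270)),("scene",(70,155,360,345))):
    d=snapshot(n); c=d["color"][y0:y1,x0:x1,::-1]
    cv2.imwrite(f"pics/{n}1.png",cv2.resize(c,(798,523),interpolation=cv2.INTER_CUBIC))
E
```

```text
(no output)
```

View pics/top1.png

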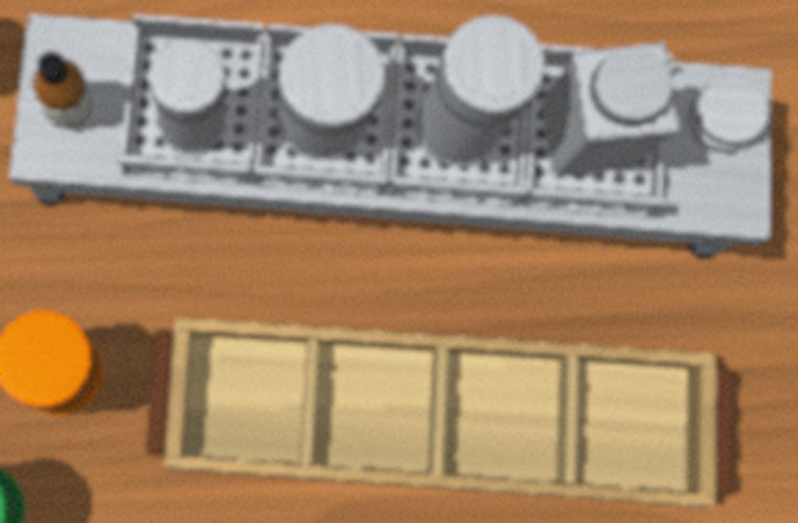

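View pics/scene1.png

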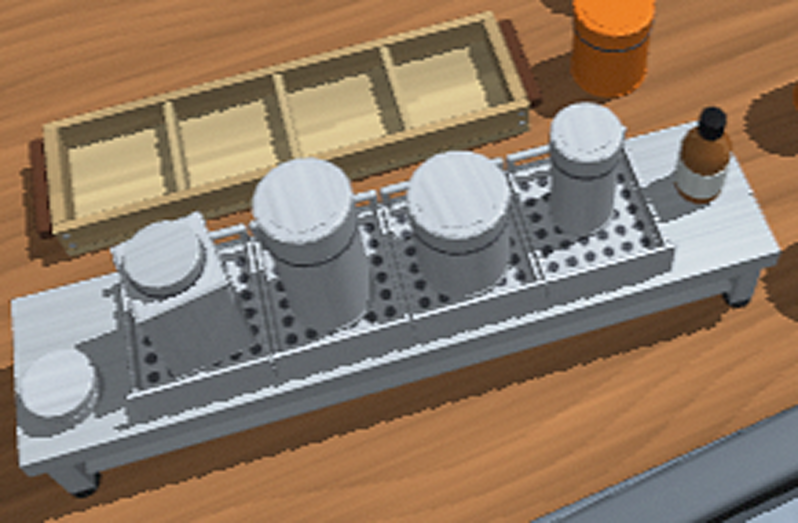

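```bash
python3 - <<'E'
from h import *
t=snapshot("top"); s=snapshot("scene")
T=lambda u,v:(180+u/2.752-.3,80+v/2.752-.3)
S=lambda u,v:(70+u/2.752-.3,155+v/2.752-.3)
zf=.083
H=dict(slim=.096,low=.084,tall=.122,square=.104)
pt=dict(slim=(188,76),low=(332,77),tall=(493,65),square=(633,85))
ps=dict(slim=(586,133),low=(457,195),tall=(303,200),square=(163,257))
for k in H: print(k, ray(t,T(*pt[k]),zf+H[k]).round(4), ray(s,S(*ps[k]),zf+H[k]).round(4))
print("shelf"); c=np.array([ray(t,T(*p),.08) for p in ((30,14),(772,68),(770,240),(10,180))]); print(c.round(4), c.mean(0), np.linalg.norm(c-np.roll(c,-1,0),axis=1))
print("carrier"); c=np.array([ray(t,T(*p),.036) for p in ((175,320),(718,356),(716,502),(165,466))]); print(c.round(4), c.mean(0), np.linalg.norm(c-np.roll(c,-1,0),axis=1))
print("part far/near tops, T"); 
for a,b in (((314,337),(310,474)),((443,345),(440,482)),((571,353),(570,491))):
    print(ray(t,T(*a),.034).round(4),ray(t,T(*b),.034).round(4))
c=np.array([ray(s,S(*p),.036) for p in ((43,125),(490,12),(528,105),(62,233))]); print(c.round(4),c.mean(0))
print("sq body corners"); 
for p in ((576,47),(664,42),(680,128),(582,135)): print(ray(t,T(*p),zf+.09).round(4))
E
```

```text
slim [0.6414 0.1116 0.179 ] [0.6465 0.1089 0.179 ]
low [0.6423 0.0252 0.167 ] [0.6495 0.0218 0.167 ]
tall [ 0.6335 -0.0633  0.205 ] [ 0.6398 -0.0661  0.205 ]
square [ 0.6252 -0.1472  0.187 ] [ 0.633  -0.1501  0.187 ]
shelf
[[ 0.7237  0.2217  0.08  ]
 [ 0.6696 -0.2745  0.08  ]
 [ 0.5529 -0.2618  0.08  ]
 [ 0.607   0.2348  0.08  ]] [ 0.63831275 -0.01994425  0.08      ] [0.49911802 0.11740433 0.49948185 0.11745407]
carrier
[[ 0.5164  0.1279  0.036 ]
 [ 0.483  -0.238   0.036 ]
 [ 0.3861 -0.2278  0.036 ]
 [ 0.4172  0.1364  0.036 ]] [ 0.45068077 -0.05037746  0.036     ] [0.36740064 0.09737671 0.36553985 0.09955295]
part far/near tops, T
[0.5026 0.033  0.034 ] [0.41   0.0391 0.034 ]
[ 0.4951 -0.0544  0.034 ] [ 0.4029 -0.0475  0.034 ]
[ 0.4876 -0.1404  0.034 ] [ 0.3952 -0.1332  0.034 ]
[[ 0.3885 -0.2298  0.036 ]
 [ 0.4214  0.1316  0.036 ]
 [ 0.5203  0.1234  0.036 ]
 [ 0.4906 -0.2329  0.036 ]] [ 0.45519841 -0.05192437  0.036     ]
sq body corners
[ 0.6545 -0.12    0.173 ]
[ 0.656  -0.1721  0.173 ]
[ 0.6026 -0.177   0.173 ]
[ 0.6    -0.1196  0.173 ]
```

Emit:
{"method": "apply_moves", "body": {
  "hand": [1,1,1,1,1,1,1,1],
  "slide": [
    [-0.012,0,0],
    [-0.012,0,0],
    [-0.012,0,0],
    [-0.012,0,0],
    [-0.012,0,0],
    [-0.012,0,0],
    [-0.012,0,0],
    [-0.012,0,0]
  ],
  "twist": [0.171,0.171,0.171,0.171,0.171,0.171,0.171,0.171]
}}

```text
time_s: 1.35
tcp_pos: [0.1897, 0.5954, 0.3061]
orientation: [[-0.0, 0.111, 0.994], [-0.0, 0.994, -0.111], [-1.0, -0.0, -0.0]]
wrist_force: [-0.4, -0.5, 0.3]
width: 0.0853
```

Emit:
{"method": "apply_moves", "body": {
  "hand": [1,1,1,1,1,1,1,1,1,1,1,1,1,1,1,1,1,1],
  "slide": [
    [0,-0.027,0.0315],
    [0,-0.027,0.0315],
    [0,-0.027,0.0315],
    [0,-0.027,0.0315],
    [0,-0.027,0.0315],
    [0,-0.027,0.0315],
    [0,-0.027,0.0315],
    [0,-0.027,0.0315],
    [0,-0.027,0.0315],
    [0,-0.027,0.0315],
    [0,-0.027,0.0315],
    [0,-0.027,0.0315],
    [0,-0.027,0.0315],
    [0,-0.027,0.0315],
    [0,-0.027,0.0315],
    [0,-0.027,0.0315],
    [0,0,0],
    [0,0,0]
  ],
  "twist": [0,0,0,0,0,0,0,0,0,0,0,0,0,0,0,0,0,0]
}}

```text
time_s: 3.6
tcp_pos: [0.6448, 0.1135, 0.3054]
orientation: [[-0.001, 0.105, 0.994], [0.001, 0.994, -0.105], [-1.0, 0.001, -0.001]]
wrist_force: [-0.7, 0.1, 0.2]
width: 0.0852
```

```bash
cat >> h.py <<'E'
def wrist():
    s=monitor.get_state(); d=snapshot("wrist")
    T=np.eye(4);T[:3,:3]=np.array(s["orientation"]);T[:3,3]=s["tcp_pos"]
    W=np.linalg.inv(T@d["hand_eye"]); d["rvec"]=cv2.Rodrigues(W[:3,:3])[0]; d["tvec"]=W[:3,3]
    return s,d
E
python3 - <<'E'
from h import *
s,d=wrist(); print(s["tcp_pos"],s["joints"])
im=d["color"][:,:,::-1].copy(); cv2.imwrite("pics/w1.png",im)
E
```

```text
[0.64483919 0.11350423 0.30538535] [-0.35042945  0.65060384  0.20927227  1.34645697 -0.13918754  1.15953136
 -0.23230337]
```

View pics/w1.png

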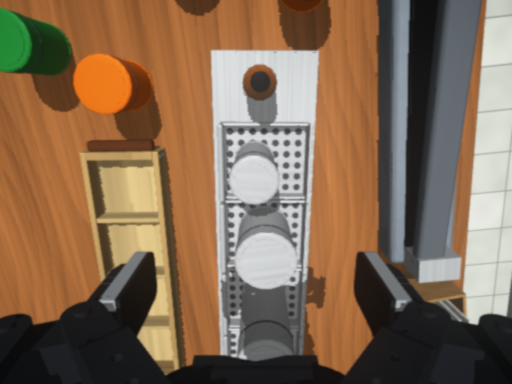

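```bash
python3 - <<'E'
from h import *
s,d=wrist()
print("slim",ray(d,(254,178),.179).round(4)); print("low",ray(d,(266,260),.167).round(4))
print("carrier end corners",ray(d,(81,153),.036).round(4),ray(d,(165,148),.036).round(4))
print("shelf end",ray(d,(211,51),.08).round(4),ray(d,(319,51),.08).round(4))
E
```

```text
slim [0.6436 0.1158 0.179 ]
low [0.6463 0.028  0.167 ]
carrier end corners [0.4198 0.1367 0.036 ] [0.5293 0.1318 0.036 ]
shelf end [0.6095 0.2352 0.08  ] [0.7245 0.2231 0.08  ]
```

Emit:
{"method": "apply_moves", "body": {
  "hand": [1,1,1,1,1,1,1,1,0,0,0,0,0,0],
  "slide": [
    [0.025,0,0],
    [0.025,0,0],
    [0.025,0,0],
    [0.025,0,0],
    [0.025,0,0],
    [0.025,0,0],
    [0.025,0,0],
    [0,0,0],
    [0,0,0],
    [0,0,0],
    [0,0,0],
    [0,0,0],
    [0,0,0],
    [0,0,0]
  ],
  "twist": [0,0,0,0,0,0,0,0,0,0,0,0,0,0],
  "squeeze": 40
}}

```text
time_s: 5.45
tcp_pos: [0.646, 0.1129, 0.1322]
orientation: [[0.002, 0.106, 0.994], [0.001, 0.994, -0.106], [-1.0, 0.001, 0.002]]
wrist_force: [-1.8, 0.7, 6.3]
width: 0.0431
```

Emit:
{"method": "apply_moves", "body": {
  "hand": [0,0,0,0,0,0,0,0,0,0,0,0,0,0,0],
  "slide": [
    [-0.012,0,0],
    [-0.012,0,0],
    [-0.012,0,0],
    [-0.012,0,0],
    [-0.012,0,0],
    [0,-0.0063,-0.0221],
    [0,-0.0063,-0.0221],
    [0,-0.0063,-0.0221],
    [0,-0.0063,-0.0221],
    [0,-0.0063,-0.0221],
    [0,-0.0063,-0.0221],
    [0,-0.0063,-0.0221],
    [0,-0.0063,-0.0221],
    [0,0,0],
    [0,0,0]
  ],
  "twist": [0,0,0,0,0,0,0,0,0,0,0,0,0,0,0]
}}

```text
time_s: 7.32
tcp_pos: [0.4658, 0.0815, 0.1912]
orientation: [[0.002, 0.106, 0.994], [0.001, 0.994, -0.106], [-1.0, 0.001, 0.002]]
wrist_force: [-0.3, 1.4, -2.7]
width: 0.0434
```

```bash
python3 - <<'E'
from h import *
d=snapshot("scene");cv2.imwrite("pics/s2.png",d["color"][:,:,::-1])
s,w=wrist(); cv2.imwrite("pics/w2.png",w["color"][:,:,::-1]); print(s["tcp_pos"],s["wrist_force"],s["width"])
E
```

```text
[0.46589827 0.08152526 0.19105654] [ 0.22491638 -0.57498589 -1.62767511] 0.04300518180995726
```

View pics/s2.png

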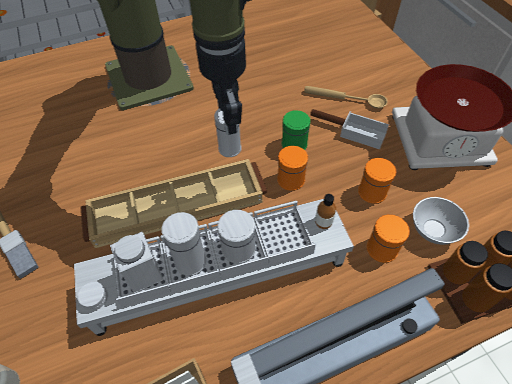

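View pics/w2.png

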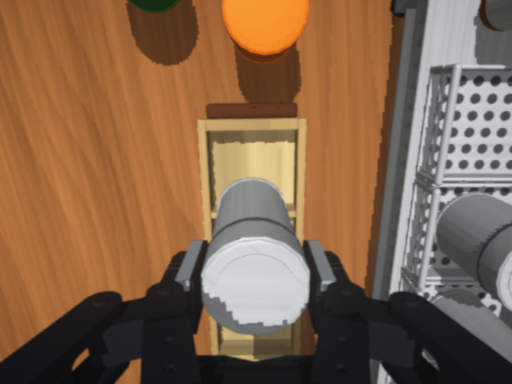

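```bash
python3 - <<'E'
from h import *
s,d=wrist()
a,b=ray(d,(199,120),.036),ray(d,(305,118),.036); print(a,b,(a+b)/2)
p,q=ray(d,(211,211),.034),ray(d,(297,210),.034); print(p,q)
E
```

```text
[0.41953476 0.13626374 0.036     ] [0.51734004 0.12764376 0.036     ] [0.4684374  0.13195375 0.036     ]
[0.41743057 0.0458214  0.034     ] [0.503803   0.03762982 0.034     ]
```

Emit:
{"method": "apply_moves", "body": {
  "hand": [0,0,0,0,0,0,0,0,0,0],
  "slide": [
    [0.02,0,0],
    [0.02,0,0],
    [0.02,0,0],
    [0.02,0,0],
    [0.02,0,0],
    [0.02,0,0],
    [0.006,0,0],
    [0.004,0,0],
    [0.002,0,0],
    [0,0,0]
  ],
  "twist": [0,0,0,0,0,0,0,0,0,0]
}}

```text
time_s: 8.72
tcp_pos: [0.4646, 0.0813, 0.059]
orientation: [[0.001, 0.106, 0.994], [0.0, 0.994, -0.106], [-1.0, 0.0, 0.001]]
wrist_force: [-0.3, 0.3, -1.9]
width: 0.0426
```

Emit:
{"method": "apply_moves", "body": {
  "hand": [0,0,0],
  "slide": [
    [0.002,0,0],
    [0.001,0,0],
    [0,0,0]
  ],
  "twist": [0,0,0]
}}

```text
time_s: 9.1
tcp_pos: [0.4646, 0.0813, 0.057]
orientation: [[0.002, 0.106, 0.994], [0.001, 0.994, -0.106], [-1.0, 0.001, 0.001]]
wrist_force: [-2.4, 0.5, 13.2]
width: 0.0424
```

Emit:
{"method": "apply_moves", "body": {
  "hand": [1,1,1,1,1,1,1,1,1,1,1,1,1,1,1,1,1,1,1,1],
  "slide": [
    [0,0,0],
    [0,0,0],
    [0,0,0],
    [0,0,0],
    [-0.01,0,0],
    [-0.02,0,0],
    [-0.025,0,0],
    [-0.025,0,0],
    [-0.025,0,0],
    [-0.025,0,0],
    [-0.025,0,0],
    [0,-0.0045,0.0233],
    [0,-0.0045,0.0233],
    [0,-0.0045,0.0233],
    [0,-0.0045,0.0233],
    [0,-0.0045,0.0233],
    [0,-0.0045,0.0233],
    [0,-0.0045,0.0233],
    [0,-0.0045,0.0233],
    [0,0,0]
  ],
  "twist": [0,0,0,0,0,0,0,0,0,0,0,0,0,0,0,0,0,0,0,0]
}}

```text
time_s: 11.6
tcp_pos: [0.6466, 0.0247, 0.2109]
orientation: [[0.001, 0.107, 0.994], [-0.001, 0.994, -0.107], [-1.0, -0.001, 0.001]]
wrist_force: [-1.4, 0.2, -0.2]
width: 0.0858
```

```bash
python3 - <<'E'
from h import *
d=snapshot("top");cv2.imwrite("pics/t3.png",d["color"][:,:,::-1])
s,w=wrist(); cv2.imwrite("pics/w3.png",w["color"][:,:,::-1]); print(s["tcp_pos"],s["wrist_force"],s["width"])
E
```

```text
[0.64539763 0.02535347 0.21077661] [-1.01188424 -1.12153086 -0.13226931] 0.08539764723454629
```

View pics/w3.png

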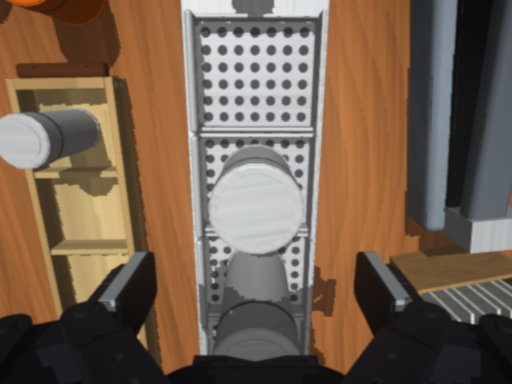

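View pics/t3.png

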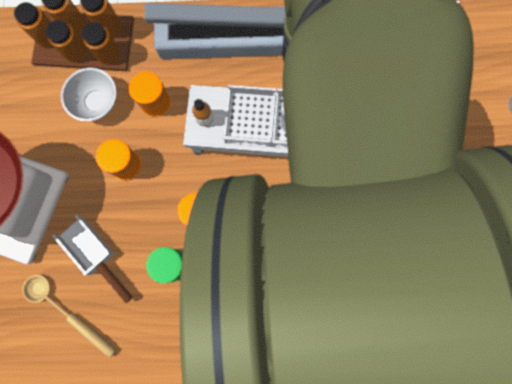

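```bash
python3 - <<'E'
from h import *
s,d=wrist()
print(ray(d,(256.5,208),.167),[ray(d,p,.167)[:2] for p in ((210,208),(303,208),(256,165),(256,253))])
print("slim",ray(d,(22,140),.104))
E
```

```text
[0.6457422  0.02773791 0.167     ] [array([0.61557652, 0.03094135]), array([0.67589551, 0.02453579]), array([0.64842396, 0.05617881]), array([ 0.64201208, -0.00441191])]
slim [0.46284041 0.08305201 0.104     ]
```

Emit:
{"method": "apply_moves", "body": {
  "hand": [1,1,1,1,1,1,0,0,0,0,0],
  "slide": [
    [0.02,0.001,0],
    [0.02,0,0],
    [0.02,0,0],
    [0.014,0,0],
    [0.01,0,0],
    [0,0,0],
    [0,0,0],
    [0,0,0],
    [0,0,0],
    [0,0,0],
    [0,0,0]
  ],
  "twist": [0,0,0,0,0,0,0,0,0,0,0],
  "squeeze": 40
}}

```text
time_s: 13.12
tcp_pos: [0.6465, 0.0267, 0.1278]
orientation: [[0.002, 0.106, 0.994], [0.0, 0.994, -0.106], [-1.0, 0.0, 0.002]]
wrist_force: [-1.9, -0.8, 5.8]
width: 0.0601
```

Emit:
{"method": "apply_moves", "body": {
  "hand": [0,0,0,0,0,0,0,0,0,0,0,0,0,0,0],
  "slide": [
    [-0.012,0,0],
    [-0.012,0,0],
    [-0.012,0,0],
    [-0.012,0,0],
    [-0.012,0,0],
    [0,-0.0066,-0.0232],
    [0,-0.0066,-0.0232],
    [0,-0.0066,-0.0232],
    [0,-0.0066,-0.0232],
    [0,-0.0066,-0.0232],
    [0,-0.0066,-0.0232],
    [0,-0.0066,-0.0232],
    [0,-0.0066,-0.0232],
    [0,0,0],
    [0,0,0]
  ],
  "twist": [0,0,0,0,0,0,0,0,0,0,0,0,0,0,0]
}}

```text
time_s: 15.0
tcp_pos: [0.4575, -0.006, 0.1872]
orientation: [[0.003, 0.106, 0.994], [0.0, 0.994, -0.106], [-1.0, 0.001, 0.003]]
wrist_force: [0.2, -0.3, -1.6]
width: 0.0603
```

```bash
python3 - <<'E'
from h import *
s,w=wrist(); cv2.imwrite("pics/w4.png",w["color"][:,:,::-1]); print(s["tcp_pos"],s["wrist_force"],s["width"])
E
```

```text
[ 0.4575005  -0.0059792   0.18719833] [ 0.21475878 -0.27575844 -1.55331791] 0.06031666943987629
```

View pics/w4.png

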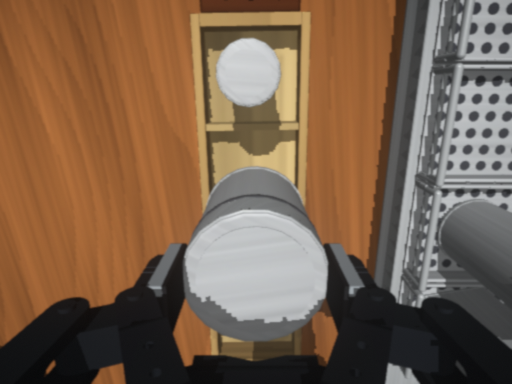

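Emit:
{"method": "apply_moves", "body": {
  "hand": [0,0,0,0,0,0,0,0,0,0,0,0],
  "slide": [
    [0.02,0,0],
    [0.02,0,0],
    [0.02,0,0],
    [0.02,0,0],
    [0.02,0,0],
    [0.02,0,0],
    [0.006,0,0],
    [0.004,0,0],
    [0.002,0,0],
    [0.002,0,0],
    [0.001,0,0],
    [0,0,0]
  ],
  "twist": [0,0,0,0,0,0,0,0,0,0,0,0]
}}

```text
time_s: 16.55
tcp_pos: [0.4561, -0.0062, 0.0527]
orientation: [[0.001, 0.106, 0.994], [0.0, 0.994, -0.106], [-1.0, 0.0, 0.001]]
wrist_force: [-1.8, 0.3, 6.7]
width: 0.0601
```

Emit:
{"method": "apply_moves", "body": {
  "hand": [1,1,1,1,1,1,1,1,1,1,1,1,1,1,1,1,1,1,1,1],
  "slide": [
    [0,0,0],
    [0,0,0],
    [0,0,0],
    [0,0,0],
    [-0.01,0,0],
    [-0.02,0,0],
    [-0.04,0,0],
    [-0.04,0,0],
    [-0.04,0,0],
    [-0.04,0,0],
    [0,-0.0046,0.0232],
    [0,-0.0046,0.0232],
    [0,-0.0046,0.0232],
    [0,-0.0046,0.0232],
    [0,-0.0046,0.0232],
    [0,-0.0046,0.0232],
    [0,-0.0046,0.0232],
    [0,-0.0046,0.0232],
    [0,0,0],
    [0,0,0]
  ],
  "twist": [0,0,0,0,0,0,0,0,0,0,0,0,0,0,0,0,0,0,0,0]
}}

```text
time_s: 19.05
tcp_pos: [0.6353, -0.0621, 0.2418]
orientation: [[-0.001, 0.106, 0.994], [0.0, 0.994, -0.106], [-1.0, 0.0, -0.001]]
wrist_force: [-0.8, 0.4, -0.2]
width: 0.0852
```

```bash
python3 - <<'E'
from h import *
s,w=wrist(); cv2.imwrite("pics/w5.png",w["color"][:,:,::-1]); print(s["tcp_pos"],s["wrist_force"],s["width"])
E
```

```text
[ 0.63528621 -0.06214589  0.24176966] [-0.77085572  0.39947524 -0.2124654 ] 0.08516585000653505
```

View pics/w5.png

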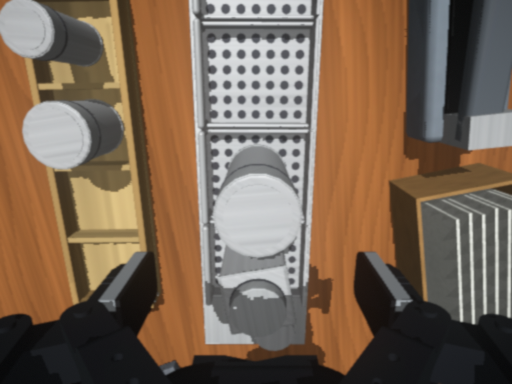

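```bash
python3 - <<'E'
from h import *
s,d=wrist()
print(ray(d,(258,216),.205),[ray(d,p,.205)[:2] for p in ((214,216),(302,216))], ray(d,(56,134),.092))
E
```

```text
[ 0.63684063 -0.06315807  0.205     ] [array([ 0.60904046, -0.06021369]), array([ 0.66463063, -0.06610136])] [ 0.45609117 -0.00545252  0.092     ]
```

Emit:
{"method": "apply_moves", "body": {
  "hand": [1,1,1,1,1,1,0,0,0,0,0],
  "slide": [
    [0.02,-0.001,0.001],
    [0.025,0,0],
    [0.025,0,0],
    [0.016,0,0],
    [0.01,0,0],
    [0,0,0],
    [0,0,0],
    [0,0,0],
    [0,0,0],
    [0,0,0],
    [0,0,0]
  ],
  "twist": [0,0,0,0,0,0,0,0,0,0,0],
  "squeeze": 40
}}

```text
time_s: 20.52
tcp_pos: [0.6377, -0.0637, 0.1467]
orientation: [[0.001, 0.106, 0.994], [0.0, 0.994, -0.106], [-1.0, 0.0, 0.001]]
wrist_force: [-1.6, 0.5, 5.6]
width: 0.0554
```

Emit:
{"method": "apply_moves", "body": {
  "hand": [0,0,0,0,0,0,0,0,0,0,0,0,0,0,0],
  "slide": [
    [-0.012,0,0],
    [-0.012,0,0],
    [-0.012,0,0],
    [-0.012,0,0],
    [-0.012,0,0],
    [0,-0.0063,-0.0231],
    [0,-0.0063,-0.0231],
    [0,-0.0063,-0.0231],
    [0,-0.0063,-0.0231],
    [0,-0.0063,-0.0231],
    [0,-0.0063,-0.0231],
    [0,-0.0063,-0.0231],
    [0,-0.0063,-0.0231],
    [0,0,0],
    [0,0,0]
  ],
  "twist": [0,0,0,0,0,0,0,0,0,0,0,0,0,0,0]
}}

```text
time_s: 22.4
tcp_pos: [0.4499, -0.094, 0.2062]
orientation: [[0.002, 0.105, 0.994], [-0.0, 0.994, -0.105], [-1.0, 0.0, 0.002]]
wrist_force: [0.3, 0.3, -1.4]
width: 0.0549
```

```bash
python3 - <<'E'
from h import *
s,w=wrist(); cv2.imwrite("pics/w6.png",w["color"][:,:,::-1]); print(s["tcp_pos"],s["wrist_force"],s["width"])
E
```

```text
[ 0.4498563  -0.09404665  0.20617359] [ 0.32193574  0.34947691 -1.40715101] 0.054924786949549005
```

View pics/w6.png

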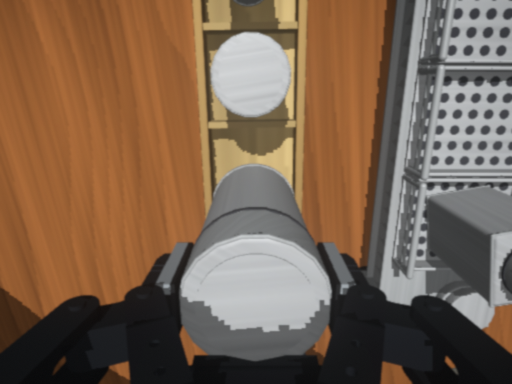

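Tall tin is held upright, with the low tin centred in bay 2 at (250,74). Lowering.

Emit:
{"method": "apply_moves", "body": {
  "hand": [0,0,0,0,0,0,0,0,0,0,0,0],
  "slide": [
    [0.02,0,0],
    [0.02,0,0],
    [0.02,0,0],
    [0.02,0,0],
    [0.02,0,0],
    [0.02,0,0],
    [0.006,0,0],
    [0.004,0,0],
    [0.002,0,0],
    [0.002,0,0],
    [0.001,0,0],
    [0,0,0]
  ],
  "twist": [0,0,0,0,0,0,0,0,0,0,0,0]
}}

```text
time_s: 23.95
tcp_pos: [0.4486, -0.0942, 0.0716]
orientation: [[0.001, 0.106, 0.994], [-0.0, 0.994, -0.106], [-1.0, 0.0, 0.001]]
wrist_force: [-1.3, 0.7, 6.4]
width: 0.055
```

Emit:
{"method": "apply_moves", "body": {
  "hand": [1,1,1,1,1,1,1,1,1,1,1,1,1,1,1,1,1,1,1,1],
  "slide": [
    [0,0,0],
    [0,0,0],
    [0,0,0],
    [0,0,0],
    [-0.01,0,0],
    [-0.02,0,0],
    [-0.035,0,0],
    [-0.035,0,0],
    [-0.035,0,0],
    [-0.035,0,0],
    [0,-0.0043,0.0232],
    [0,-0.0043,0.0232],
    [0,-0.0043,0.0232],
    [0,-0.0043,0.0232],
    [0,-0.0043,0.0232],
    [0,-0.0043,0.0232],
    [0,-0.0043,0.0232],
    [0,-0.0043,0.0232],
    [0,0,0],
    [0,0,0]
  ],
  "twist": [0,0,0,0,0,0,0,0,0,0,0,0,0,0,0,0,0,0,0,0]
}}

```text
time_s: 26.45
tcp_pos: [0.628, -0.1477, 0.2407]
orientation: [[-0.001, 0.106, 0.994], [0.0, 0.994, -0.106], [-1.0, 0.0, -0.001]]
wrist_force: [-0.3, -0.1, 1.2]
width: 0.0858
```

```bash
python3 - <<'E'
from h import *
s,w=wrist(); cv2.imwrite("pics/w7.png",w["color"][:,:,::-1]); print(s["tcp_pos"],s["wrist_force"],s["width"])
cv2.imwrite("pics/w7c.png",cv2.resize(w["color"][120:320,150:350,::-1],(600,600),interpolation=cv2.INTER_CUBIC))
E
```

```text
[ 0.62804062 -0.14768413  0.24073966] [-0.2705556  -0.0643208   1.22527915] 0.08583381665731393
```

View pics/w7.png

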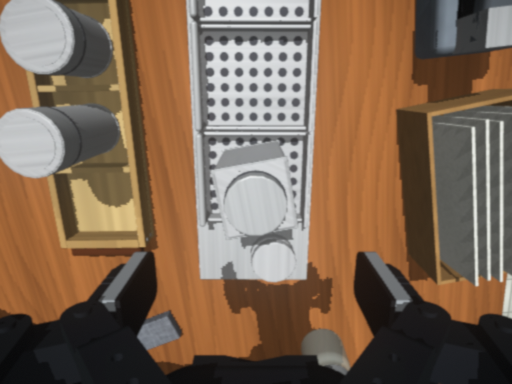

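View pics/w7c.png

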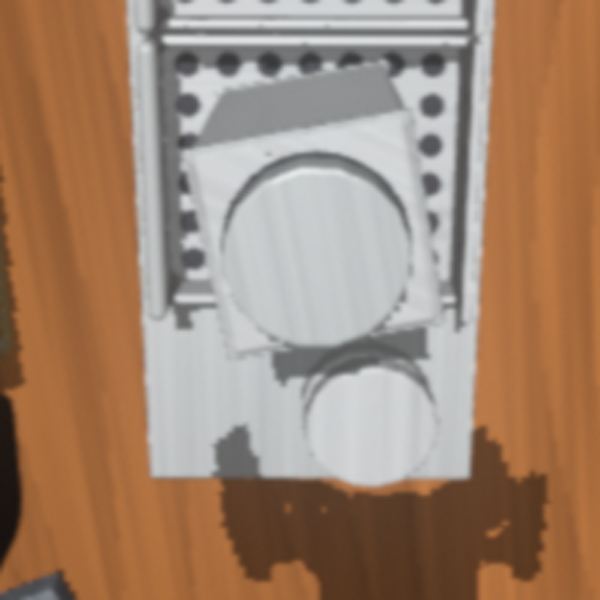

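```bash
python3 - <<'E'
from h import *
s,d=wrist()
P=np.array([ray(d,(150+u/3,120+v/3),.173)[:2] for u,v in ((190,148),(410,108),(440,320),(233,355))])
print(P,P.mean(0)); E=np.roll(P,-1,0)-P; print(np.linalg.norm(E,axis=1),np.degrees(np.arctan2(E[:,1],E[:,0])))
print(ray(d,(150+316/3,120+256/3),.187))
E
```

```text
[[ 0.60098181 -0.12233224]
 [ 0.65301523 -0.11834495]
 [ 0.65617932 -0.17182996]
 [ 0.60418298 -0.17575124]] [ 0.62858983 -0.1470646 ]
[0.05218597 0.05357852 0.05214399 0.05351483] [   4.38197384  -86.61440879 -175.6872388    93.42939645]
[ 0.62803402 -0.14730284  0.187     ]
```

Emit:
{"method": "apply_moves", "body": {
  "hand": [1,1,1,1,1,1,1,1,0,0,0,0,0],
  "slide": [
    [0,0,0],
    [0,0,0],
    [0.025,0,0],
    [0.025,0,0],
    [0.025,0,0],
    [0.025,0,0],
    [0.013,0,0],
    [0,0,0],
    [0,0,0],
    [0,0,0],
    [0,0,0],
    [0,0,0],
    [0,0,0]
  ],
  "twist": [-0.087,-0.087,0,0,0,0,0,0,0,0,0,0,0],
  "squeeze": 40
}}

```text
time_s: 28.18
tcp_pos: [0.6296, -0.1482, 0.129]
orientation: [[0.002, -0.068, 0.998], [-0.0, 0.998, 0.068], [-1.0, -0.0, 0.001]]
wrist_force: [-0.9, 1.2, 5.6]
width: 0.0531
```

Emit:
{"method": "apply_moves", "body": {
  "hand": [0,0,0,0,0,0,0,0,0,0,0,0,0,0,0,0,0,0],
  "slide": [
    [-0.012,0,0],
    [-0.012,0,0],
    [-0.012,0,0],
    [-0.012,0,0],
    [-0.012,0,0],
    [0,0,0],
    [0,0,0],
    [0,0,0],
    [0,-0.0062,-0.0231],
    [0,-0.0062,-0.0231],
    [0,-0.0062,-0.0231],
    [0,-0.0062,-0.0231],
    [0,-0.0062,-0.0231],
    [0,-0.0062,-0.0231],
    [0,-0.0062,-0.0231],
    [0,-0.0062,-0.0231],
    [0,0,0],
    [0,0,0]
  ],
  "twist": [0,0,0,0,0,0.052,0.052,0.051,0,0,0,0,0,0,0,0,0,0]
}}

```text
time_s: 30.42
tcp_pos: [0.4423, -0.1813, 0.1881]
orientation: [[0.002, 0.086, 0.996], [-0.0, 0.996, -0.086], [-1.0, -0.0, 0.002]]
wrist_force: [-0.5, 0.4, -1.0]
width: 0.0533
```

```bash
python3 - <<'E'
from h import *
s,w=wrist(); cv2.imwrite("pics/w8.png",w["color"][:,:,::-1]); print(s["tcp_pos"],s["wrist_force"],s["width"])
E
```

```text
[ 0.44233454 -0.18131891  0.18813967] [-0.45417946  0.44268119 -1.01133739] 0.05326694708180132
```

View pics/w8.png

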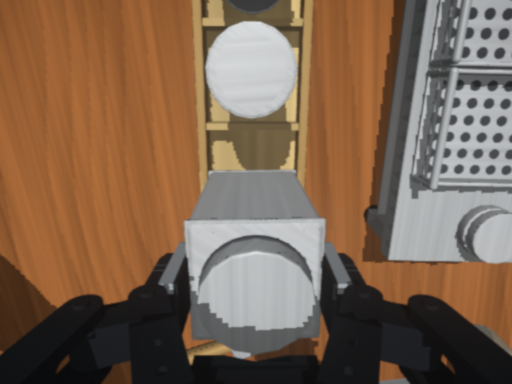

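Emit:
{"method": "apply_moves", "body": {
  "hand": [0,0,0,0,0,0,0,0,0,0,0,0],
  "slide": [
    [0.02,0,0],
    [0.02,0,0],
    [0.02,0,0],
    [0.02,0,0],
    [0.02,0,0],
    [0.02,0,0],
    [0.006,0,0],
    [0.004,0,0],
    [0.002,0,0],
    [0.002,0,0],
    [0.001,0,0],
    [0,0,0]
  ],
  "twist": [0,0,0,0,0,0,0,0,0,0,0,0]
}}

```text
time_s: 31.98
tcp_pos: [0.4411, -0.1815, 0.0539]
orientation: [[0.002, 0.087, 0.996], [-0.0, 0.996, -0.087], [-1.0, -0.0, 0.002]]
wrist_force: [-1.3, 1.4, 10.0]
width: 0.0531
```

Contact felt. Releasing, rising, then moving off to the right and back so the cameras can see.

Emit:
{"method": "apply_moves", "body": {
  "hand": [1,1,1,1,1,1,1,1,1,1,1,1,1,1,1,1,1,1,1,1],
  "slide": [
    [0,0,0],
    [0,0,0],
    [0,0,0],
    [0,0,0],
    [-0.01,0,0],
    [-0.02,0,0],
    [-0.035,0,0],
    [-0.035,0,0],
    [-0.035,0,0],
    [-0.035,0,0],
    [-0.035,0,0],
    [0,-0.03,0],
    [0,-0.03,0],
    [0,-0.03,0],
    [0,-0.03,0],
    [0,-0.03,0],
    [0,-0.03,0],
    [0,-0.03,0],
    [0,0,0],
    [0,0,0]
  ],
  "twist": [0,0,0,0,0,0,0,0,0,0,0,0,0,0,0,0,0,0,0,0]
}}

```text
time_s: 34.48
tcp_pos: [0.4225, -0.3894, 0.2578]
orientation: [[-0.0, 0.086, 0.996], [0.001, 0.996, -0.086], [-1.0, 0.001, -0.0]]
wrist_force: [-0.7, -0.1, 0.5]
width: 0.0853
```

```bash
python3 - <<'E'
from h import *
d=snapshot("top");cv2.imwrite("pics/t9.png",d["color"][:,:,::-1])
d=snapshot("scene");cv2.imwrite("pics/s9.png",cv2.resize(d["color"][120:270,60:290,::-1],(798,520),interpolation=cv2.INTER_CUBIC))
s,w=wrist(); cv2.imwrite("pics/w9.png",w["color"][:,:,::-1]); print(s["tcp_pos"],s["wrist_force"],s["width"])
E
```

```text
[ 0.42289704 -0.38904275  0.25778339] [-0.49780674 -0.07467188 -0.3322028 ] 0.08527635454061305
```

View pics/s9.png

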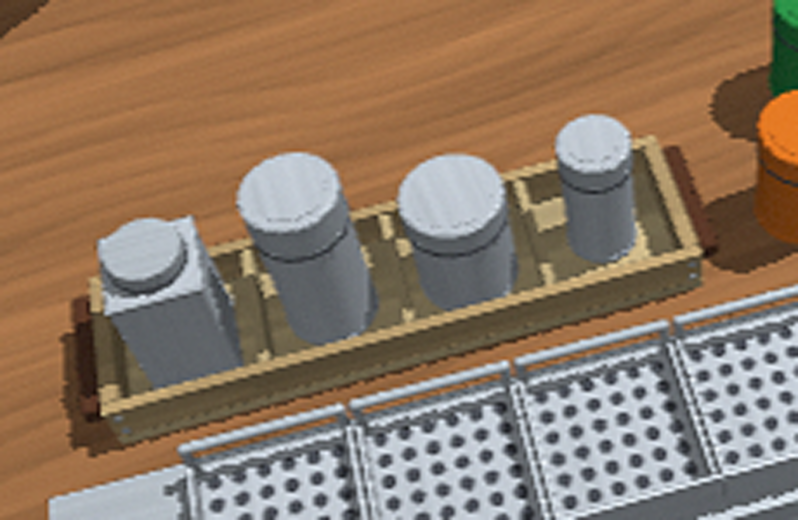

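View pics/t9.png

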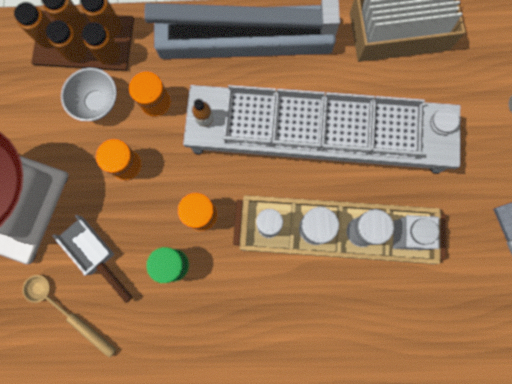

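View pics/w9.png

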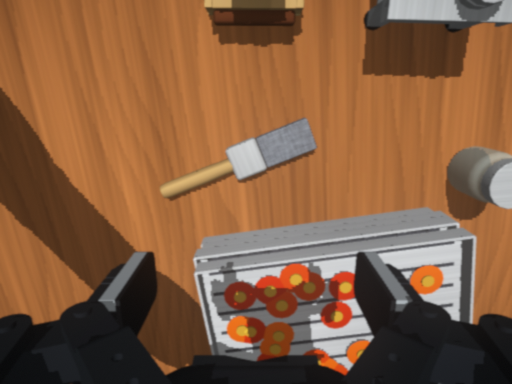

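All four tins stand upright. In the top view the lids are at (269,222), (320,225), (376,227) and (425,231). One numeric check against the bay centres, then I hand in.

```bash
python3 - <<'E'
from h import *
from cell import sign_off
d=snapshot("top"); yv=np.array([.087,.996]); xv=np.array([.996,-.087]); c=np.array([.4525,-.0503])
ok=True
for n,p,h,y in (("slim",(269,222),.096,.132),("low",(320,225),.084,.044),("tall",(376,227),.122,-.044),("square",(425,231),.104,-.132)):
    P=ray(d,p,.008+h)[:2]-c; print(n,"x",round(P@xv,4),"dy",round(P@yv-y,4)); ok&=abs(P@xv)<.02 and abs(P@yv-y)<.015
s=monitor.get_state(); print(ok,s["wrist_force"],s["time_s"])
if ok: print(sign_off())
E
```

```text
slim x -0.0043 dy -0.0001
low x -0.0026 dy -0.001
tall x -0.0035 dy -0.0009
square x -0.0032 dy 0.0013
True [ 0.40026385  0.77723235 -0.54594213] 34.675
the job is handed in; nothing more can be done
None
```

I moved all four tins from the shelf to the carrier in their original left-to-right order (slim, low, tall, square) and handed the job in at about 34.7 s. I gripped each one above the wire rail, front to back, and lifted it clear. I lowered it until the wrist felt the carrier floor, then released it.

- **Position:** In the last top view, each tin is within 5 mm of its bay centre across the row and 2 mm along it.
- **State:** All four look upright in the scene and top views. The gripper is open and about 0.2 m clear, with the wrist force near zero.
- **Disagreements:** The cameras differed by up to about 8 mm on the tins' starting positions, so I re-measured the later three with the wrist camera just before gripping. One far carrier corner in an early wrist picture was about 13 mm off, so I left it out. A later wrist view agreed with the top view.
- **Failures:** No check failed.

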